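# Load a photometer's filter barrel

### The job

Load the photometer's filter barrel: drop the violet filter cassette, right way up, flat onto the floor of the barrel's pocket, then drop the bare brass spacer frame flat on top of it. Then turn the retaining ring clockwise by its red handle until it stops, so that both parts are held in. The amber and green filters are not needed.

Things in the scene. Friction and masses are not known exactly. Their poses are not given: they have to be found in the camera images.
- filter: Violet filter cassette: a black block 64 x 28 x 14 mm (x, y, z) with a violet window on its top, 50 g; two others of the same shape have amber and green windows. Loose on the table, window up. Origin: centre of the underside; x along the 64 mm length, z up. Grip it across the 28 mm width.
- spacer: Spacer: an open rectangular brass frame 64 x 28 x 12 mm (x, y, z) with a 48 x 16 mm window right through it, 40 g, loose and flat on the table. Origin: centre of the underside; x along the 64 mm length, z up. Grip it across the 28 mm width.
- barrel: Fixed black round barrel, 108 mm across, on a grey 150 mm square plate. Origin: on its axis at the table, z up. Its pocket: 76 mm along x by 46 mm along y, floor at z 6 mm, walls to 32.5 mm; parts lie in it lengthwise along x. A captive aluminium ring, 120 mm across, sits on it, top at z 42.5 mm when open; its 78 x 48 mm slot then lines up with the pocket, so parts drop through the ring.
- ring_handle (a point): Centre of the ring's red handle, an upright tab on the ring's top: 14 mm radially, 10 mm thick along the turn, 26 mm tall; this point is 53 mm from the barrel's axis and 13 mm above the ring's top. Can be gripped from above or pushed.
- ring (a joint): Turn of the ring in rad: 0 open, 1.3 at its stop, clamped over the parts' ends; grows clockwise seen from above, starts at 0 to 0.08. In the barrel's frame the handle lies at angle pi + 0.65 - value (counter-clockwise from x). The ring sinks 1.9 mm per rad on its thread, needs 1 to 2 N at the handle and stays where left.
Mind the look-alikes: they are no part of the job. Leave any pink or white look-alike of the spacer alone.

How it is judged:
On the way, in this order (a step that is already met when the one before it is completed fails the run):
1. the violet filter lies flat on the pocket's floor (x of filter in the frame of barrel between -0.015 and 0.015 m and y of filter in the frame of barrel between -0.015 and 0.015 m and z of filter in the frame of barrel between 0.001 and 0.011 m and angle between filter's own z axis and vertical below 0.17 rad), for 0.2 s.
2. the spacer lies flat on the filter in the pocket (all of step 1 and x of spacer in the frame of barrel between -0.015 and 0.015 m and y of spacer in the frame of barrel between -0.015 and 0.015 m and z of spacer in the frame of barrel between 0.015 and 0.025 m and angle between spacer's own z axis and vertical below 0.17 rad), for 0.2 s.
3. the ring is turned clockwise to within 0.17 rad of its stop (all of step 2 and value of joint ring above 1.13 rad), for 0.2 s.
At the end, for the whole second after the job is handed in: In the pocket, tilted under 0.17 rad, at rest and within 15 mm of the barrel's axis in its x and y: the violet filter, right way up, underside 6 mm (+-5) above the barrel's origin, and on it the spacer, underside 20 mm (+-5) above the origin; the ring turned beyond 1.13 rad (all of step 3 and linear speed of each of filter, spacer below 0.02 m/s); the robot touches nothing.
It also fails if it takes over 69 s, if anything falls off the work surface, if the arm or the gripper's body presses on something with over 40 N, if the wrist force passes 120 N, or if a joint passes its speed limit or range.

### The arm

A 6-joint arm with a two-finger parallel gripper is mounted at the origin on the work surface. World frame = base frame: x ahead of the robot, y to its left, z up, the work surface at z = 0. Lengths are in m, angles in rad, forces in N, time in s.
With the tool pointing down it reaches from about 0.35 to 0.775 m from the base axis. Payload 7.3 kg.
Tool frame: the origin (TCP) lies midway between the tips of the shut fingers; the grasp point (between the pads) lies arm.hold_point_z behind it (arm.hold_point_z is the distance from the TCP to the grasp point, in m); z points along the fingers, x is the direction in which the jaws open and shut, and the axes are right-handed (so a half turn about z gives the same grasp; the last joint's range is limited). The gripper opens to 92 mm and grips with 3 to 60 N. Pads are 19 mm wide; open, the fingers measure 130 mm over their backs; the gripper's body (75 mm by 190 mm) begins 47 mm behind the grasp point.
Start: joints at [1.161, 0.342, 1.524, -0, 1.275, -0.146], TCP at [0.137, 0.507, 0.202] pointing down, gripper open.
Joint ranges: [-2.53, 2.53], [-0.77, 2.02], [0.04, 2.7], [-1, 4.14], [0.28, 2.66], [-3.11, 3.11]. Speed limits (rad/s): [2.57, 2.57, 3.14, 3.14, 3.14, 3.14].

### API

Orientations are given as a 3x3 rotation matrix whose columns are the frame's x, y, z axes.
In Python, from rig import status, grab_frame, order, finder, arm gives the robot as it stands.
- The arm moves only by the shell command python3 -m jog 'ROWS' [FORCE]. ROWS is JSON, a list that holds one entry, the list of rows, each a list of 5 numbers: the shift along the world's x, y, z in units of 30 mm (1.0 is 30 mm), then the turn about the world's z in units of 6 degrees (1.0 is 6 degrees), then the opening in per cent of the stroke, from 0 (shut) to 100 (fully open). A call has 1 to 20 rows; each row shifts and turns the pose as measured when the row begins; what a row does not reach is not made up. A row lasts 1/8 s, in which the tool goes at most 62.5 mm and 10.7 degrees, less where a joint would pass 70% of its speed; a pose out of reach is approached as far as the arm can. A call is refused whole if a number of a shift passes 1 or a number of a turn 1, either way. A call with a gripper value outside its range is refused whole. The fingers move at their own pace and stop on an object; FORCE is the grip in N (left out, the last holds). Time passes only in rows, so rows that do not move let the fingers close. It gives the time, the measured TCP pose, the force and the opening at its end, in the units of the state.
- status.get_obs(): the state, without advancing time (a new reading comes with each control period).
- grab_frame(name): name is "side" or "top"; returns a dict with "img" (420x560x3 uint8, red, green, blue), "mtx" (3x3 intrinsics, pixels), "R" (3x3) and "t" (3): a world point X has camera coordinates R X + t. Camera axes: x right, y down, z forward; pixel columns grow to the right and rows downward; lengths in m; the calibration is good to about 2 mm. A picture is of the moment at which its call begins. There is no depth.
- order.job_done(): hands the job in, once; it reports no verdict.
Trained networks look in a picture, given as the dict that the camera call returned (one of the last four; its "shot" number tells which), for a name from the list of things; names that differ only in an ending like _2 or _b are one class to them, and where a whole thing is asked for, a point or a joint stands for the part that bears it (a point fixed in the world has none). Each returns a list of dicts, best first, with "score" (0 to 1); they miss things now and then, are a little off and sometimes report something else, mostly with a low value. They report only what shows in the picture. A call takes as long as a camera call. They do not tell look-alikes from the thing itself.
- finder.boxes_of(picture, name): "extent" ([left, top, right, bottom] in pixels, round what is visible of it).
- finder.cut_out(picture, name): "mask" (420x560 bool, what is visible of it) and "extent" ([left, top, right, bottom] in pixels, round what is visible of it).
- finder.tip_of(picture, name): "pixel" ([column, row] in pixels: a listed point, or the origin of a listed thing).
The state is a dict: "time": time; "joint_pos": joint angles; "qd": joint speeds; "effort": joint torques, N m; "eef_pos": TCP position; "tool_rot": TCP orientation; "wrist_force": force on the tool from outside, world axes, zero at the start; "torque": the same for the moment, N m; "opening": finger opening in m.
Only numpy, scipy, OpenCV 4.12 (cv2) and the standard library are available. Lean on these libraries where they do the work, as an engineer would, in place of code of your own. Each camera call takes 0.05 s, during which the arm holds its last target. There are 200 camera calls.

## Working session

There is one attempt and no reset: what is moved stays moved. The work goes in short steps, Python scripts to look and compute and a shell command to move; the robot and the scene stay as the last step left them, time stands still between calls to the robot, and variables do not carry over. Pictures are saved under pics/ and viewed, on a budget of 10 in all, crops included, one or two more only if the job needs it, and the job is handed in when it is done.

```bash
ls; mkdir -p pics
cat > h.py <<'E'
import numpy as np, cv2
from rig import status, grab_frame, order, finder, arm
def ray(p,px):
    K,R,t=map(np.array,(p["mtx"],p["R"],p["t"])); t=t.ravel()
    d=R.T@np.linalg.inv(K)@np.array([px[0],px[1],1.]); return -R.T@t,d
def atz(p,px,z):
    c,d=ray(p,px); return c+d*(z-c[2])/d[2]
def save(p,n): cv2.imwrite("pics/"+n,cv2.cvtColor(p["img"],cv2.COLOR_RGB2BGR))
E
python3 - <<'E'
from h import *
np.set_printoptions(precision=4,suppress=True)
print(arm.hold_point_z, [a for a in dir(arm) if a[0]!='_'])
o=status.get_obs(); print(o)
ps=[grab_frame(n) for n in("top","side")]
for n,p in zip(("top","side"),ps):
    c,_=ray(p,(280,210)); print(n,"cam",c)
    for k,z in(("filter",0),("spacer",0),("barrel",0),("ring_handle",.0555)):
        for r in finder.tip_of(p,k): print(n,k,round(r["score"],2),np.round(r["pixel"],1),atz(p,r["pixel"],z)[:2])
save(ps[0],"top0.png");save(ps[1],"side0.png")
E
```

```text
pics
0.0188 ['Unreachable', 'hold_point_z']
{'time': 0.0, 'joint_pos': array([ 1.161 ,  0.3427,  1.525 ,  0.    ,  1.2754, -0.146 ]), 'qd': array([ 0.0019,  0.0014, -0.0001,  0.0003,  0.0015, -0.0004]), 'effort': array([ -0.0018, -43.1233, -24.4215,   0.0716,   0.0561,  -0.0001]), 'eef_pos': array([0.1367, 0.5064, 0.2013]), 'tool_rot': array([[ 0.2607,  0.9654, -0.0006],
       [ 0.9654, -0.2607, -0.0015],
       [-0.0016, -0.0002, -1.    ]]), 'wrist_force': array([0.8602, 0.1023, 0.0636]), 'torque': array([0.0251, 0.0439, 0.0398]), 'opening': 0.09168558248879899}
top cam [ 0.4948 -0.0198  1.0029]
top filter 0.77 [386.8 252.7] [ 0.47   -0.2617]
top spacer 0.83 [388.2 148.4] [ 0.7001 -0.2622]
top spacer 0.77 [388.6 201.1] [ 0.583  -0.2644]
top spacer 0.53 [349.3 207.9] [ 0.5656 -0.1782]
top barrel 0.92 [183.2 229.3] [0.5086 0.1836]
top ring_handle 0.84 [188.3 247.9] [0.47   0.1602]
side cam [ 0.1609 -0.4426  0.4953]
side filter 0.72 [342.5 347.3] [ 0.4722 -0.2585]
side filter 0.48 [170.8 202.7] [0.5098 0.1886]
side spacer 0.91 [417.7 258.2] [ 0.6972 -0.2453]
side spacer 0.79 [335.2 283.3] [ 0.5586 -0.1798]
side spacer 0.72 [397.3 305.5] [ 0.5856 -0.274 ]
side barrel 0.59 [171.4 201.3] [0.5134 0.1917]
side ring_handle 0.56 [153.2 192.9] [0.4668 0.1666]
side ring_handle 0.19 [341.5 347.7] [ 0.4361 -0.2786]
```

View pics/top0.png

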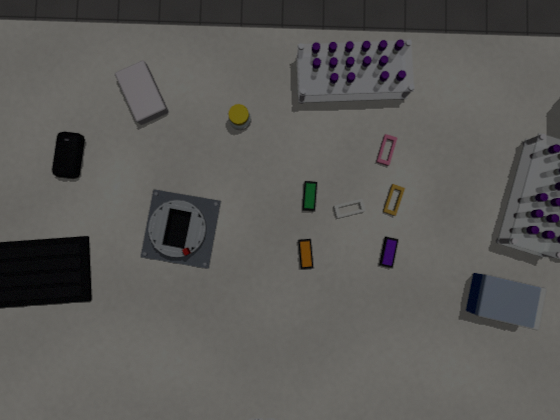

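View pics/side0.png

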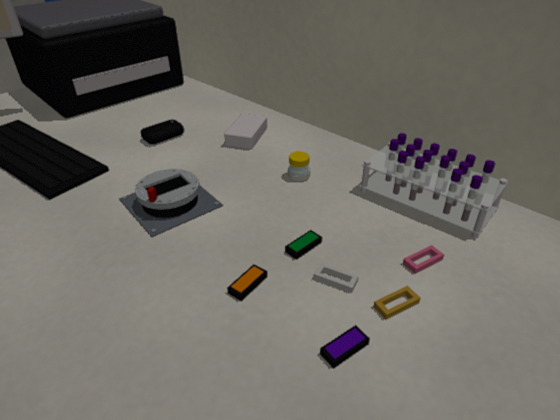

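The top view shows violet at (389,252), brass at (394,200), pink (387,149), white (349,210), the barrel ring at (177,228), and the handle at (186,252). The side view agrees. Next I measure poses and yaw from masks.

```bash
cat >> h.py <<'E'
np.set_printoptions(precision=4,suppress=True)
def rect(p,m,z):
    m=m.astype(np.uint8); n,l,s,_=cv2.connectedComponentsWithStats(m)
    m=(l==1+np.argmax(s[1:,4])).astype(np.uint8)
    c=cv2.findContours(m,cv2.RETR_EXTERNAL,cv2.CHAIN_APPROX_NONE)[0][0][:,0]
    w=np.array([atz(p,q,z)[:2] for q in c])
    (x,y),(a,b),th=cv2.minAreaRect((w*1e3).astype(np.float32))
    if a<b: a,b,th=b,a,th+90
    th=(th+90)%180-90
    return "ctr mm (%.1f,%.1f) size %.1fx%.1f long-axis deg %.1f"%(x,y,a,b,th)
def hsv(p): return cv2.cvtColor(p["img"],cv2.COLOR_RGB2HSV)
def win(m,b):
    o=np.zeros_like(m); o[b[1]:b[3],b[0]:b[2]]=m[b[1]:b[3],b[0]:b[2]]; return o
E
python3 - <<'E'
from h import *
for v in("top","side"):
    p=grab_frame(v); H=hsv(p)
    for k,z in(("filter",.014),("spacer",.012),("barrel",.0)):
        for r in finder.cut_out(p,k): print(v,k,round(r["score"],2),np.round(r["extent"]),rect(p,r["mask"],z))
    vio=(H[...,0]>120)&(H[...,0]<150)&(H[...,1]>120)
    br=(H[...,0]>15)&(H[...,0]<32)&(H[...,1]>110)
    red=((H[...,0]<6)|(H[...,0]>174))&(H[...,1]>150)
    B={"top":[(370,230,410,275),(375,180,410,220),(160,230,210,270)],"side":[(310,320,380,370),(365,280,430,320),(135,175,170,210)]}[v]
    for nm,m,b,z in(("violet",vio,B[0],.014),("brass",br,B[1],.012),("red",red,B[2],.0685 if v=="top" else .0555)): print(v,nm,rect(p,win(m,b),z))
    if v=="top":
        dark=H[...,2]<45; print("slot",rect(p,win(dark,(160,205,195,250)),.0425))
        K=p["mtx"];print(K[0][0])
        save({"img":cv2.resize(p["img"][180:280,130:230],(600,600),interpolation=cv2.INTER_CUBIC)},"b.png")
E
```

```text
top filter 0.96 [378. 238. 397. 268.] ctr mm (472.2,-259.9) size 63.6x31.9 long-axis deg -12.0
top spacer 0.78 [334. 200. 365. 218.] ctr mm (563.9,-175.5) size 66.0x28.4 long-axis deg -74.4
top spacer 0.62 [382. 186. 403. 213.] ctr mm (585.2,-270.5) size 64.6x30.2 long-axis deg -17.6
top spacer 0.61 [379. 132. 401. 163.] ctr mm (695.0,-254.2) size 65.1x28.7 long-axis deg -13.2
top barrel 0.75 [140. 188. 220. 270.] ctr mm (510.4,191.1) size 153.9x152.0 long-axis deg 81.7
top violet ctr mm (472.4,-262.9) size 57.1x23.1 long-axis deg -10.8
top brass ctr mm (585.9,-271.8) size 64.0x28.1 long-axis deg -17.8
top red ctr mm (463.5,162.9) size 12.7x12.6 long-axis deg 28.2
slot ctr mm (510.3,189.2) size 77.2x45.9 long-axis deg -9.0
458.62437176336306
side filter 0.7 [319. 326. 367. 367.] ctr mm (467.0,-264.6) size 68.6x33.1 long-axis deg -11.3
side spacer 0.74 [313. 268. 361. 294.] ctr mm (558.9,-178.7) size 67.3x38.8 long-axis deg -76.0
side spacer 0.7 [378. 288. 419. 321.] ctr mm (580.7,-274.5) size 71.1x32.9 long-axis deg -17.0
side spacer 0.62 [402. 242. 444. 274.] ctr mm (687.7,-257.7) size 75.0x35.2 long-axis deg -13.9
side violet ctr mm (471.6,-261.3) size 57.7x22.8 long-axis deg -11.0
side brass ctr mm (581.1,-272.9) size 69.9x32.6 long-axis deg -17.7
side red ctr mm (464.7,166.3) size 48.7x15.6 long-axis deg 63.2
```

View pics/b.png

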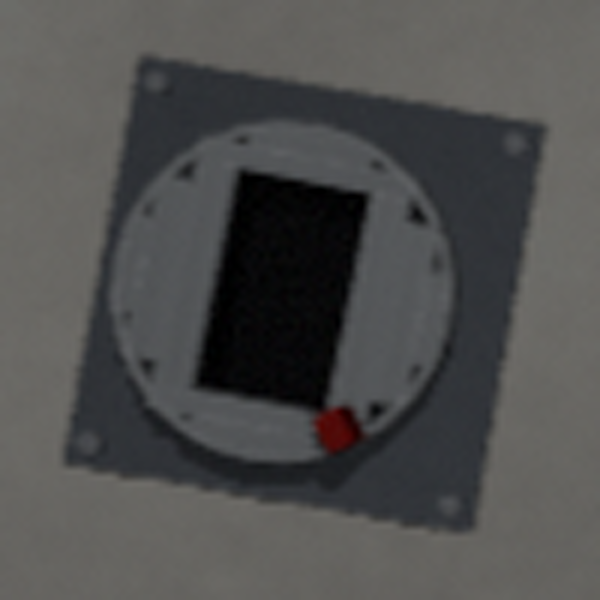

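Barrel is at about (510,190) mm with yaw −8.5° and the handle at its open position. Violet is at (472,−262) with yaw −11°; brass at (584,−271) with yaw −17.8°. I'll go above the violet filter.

```bash
python3 -m jog '[[[1,-1,0,0.7,60],[1,-1,0,0,60],[1,-1,0,0,60],[1,-1,0,0,60],[1,-1,0,0,60],[1,-1,0,0,60],[1,-1,0,0,60],[1,-1,0,0,60],[1,-1,0,0,60],[1,-1,0,0,60],[1,-1,0,0,60],[0,-1,0,0,60],[0,-1,0,0,60],[0,-1,0,0,60],[0,-1,0,0,60],[0,-1,0,0,60],[0,-1,0,0,60],[0,-1,0,0,60],[0,-1,0,0,60],[0,-1,0,0,60]]]' 15
```

```text
time: 3.4
eef_pos: [0.4766, -0.1121, 0.2032]
tool_rot: [[0.183, 0.983, 0.006], [0.983, -0.183, 0.003], [0.004, 0.005, -1.0]]
wrist_force: [0.7, 0.4, 1.0]
opening: 0.055
```

```bash
python3 -m jog '[[[-0.15,-1,-0.8,0,60],[0,-1,-0.8,0,60],[0,-1,-0.8,0,60],[0,-1,-0.8,0,60],[0,-1,-0.8,0,60],[0,0,0,0,60]]]'
python3 - <<'E'
from h import *
p=grab_frame("top"); save(p,"t1.png")
q=grab_frame("side"); 
im=np.vstack([p["img"][200:310,320:470],q["img"][290:400,270:420]]); save({"img":cv2.resize(im,(450,660)[:2],interpolation=cv2.INTER_CUBIC)[:600]},"v1.png")
o=status.get_obs(); print(o["eef_pos"],o["tool_rot"][:,0])
E
```

```text
time: 4.15
eef_pos: [0.4723, -0.2692, 0.0805]
tool_rot: [[0.186, 0.983, 0.01], [0.983, -0.186, 0.001], [0.003, 0.009, -1.0]]
wrist_force: [1.2, -0.1, 0.9]
opening: 0.055
[ 0.4733 -0.268   0.0823] [0.1838 0.983  0.0025]
```

View pics/v1.png

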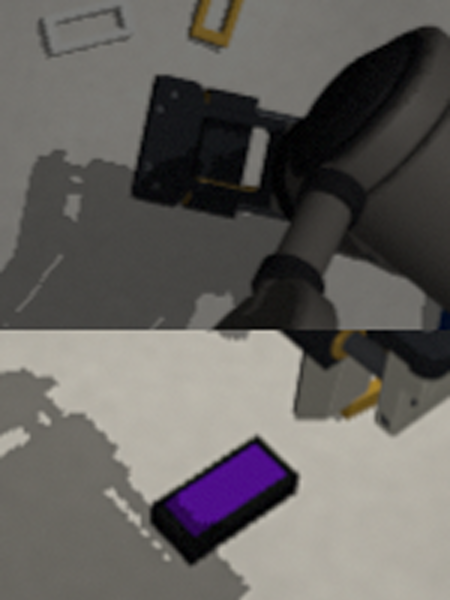

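The side crop shows the violet filter unobstructed, with the fingers above and behind it. I'll correct y by +6 mm and descend so the tips overlap the top ~7 mm, because the fingers won't fit in the slot.

```bash
python3 -m jog '[[[0,0.2,-0.8,0,60],[0,0,-0.8,0,60],[0,0,-0.6,0,60],[0,0,0,0,60],[0,0,0,0,60]]]'
```

```text
time: 4.88
eef_pos: [0.4773, -0.259, 0.0213]
tool_rot: [[0.179, 0.984, 0.021], [0.984, -0.179, -0.005], [-0.001, 0.021, -1.0]]
wrist_force: [-0.8, -0.2, -0.5]
opening: 0.0548
```

```bash
python3 -m jog '[[[-0.15,-0.1,-0.3,0,60],[0,0,-0.15,0,60],[0,0,0,0,60]]]'
```

```text
time: 5.25
eef_pos: [0.4734, -0.2625, 0.0089]
tool_rot: [[0.178, 0.984, 0.023], [0.984, -0.178, -0.007], [-0.003, 0.024, -1.0]]
wrist_force: [0.1, -0.0, 0.0]
opening: 0.0551
```

```bash
python3 -m jog '[[[0,0,-0.05,0,20],[0,0,0,0,20],[0,0,0,0,20],[0,0,0,0,20],[0,0,0,0,20]]]' 15; python3 -m jog '[[[0,0,0.3,0,20],[0,0,0.6,0,20],[0,0,0.8,0,20],[0,0,0,0,20]]]'
python3 - <<'E'
from h import *
q=grab_frame("side"); save({"img":cv2.resize(q["img"][240:390,250:450],(800,600),interpolation=cv2.INTER_CUBIC)},"v2.png")
E
```

```text
time: 5.88
eef_pos: [0.4736, -0.2628, 0.0075]
tool_rot: [[0.179, 0.984, 0.024], [0.984, -0.178, -0.007], [-0.003, 0.024, -1.0]]
wrist_force: [0.5, 0.8, -0.3]
opening: 0.0187
time: 6.38
eef_pos: [0.4738, -0.2629, 0.0614]
tool_rot: [[0.179, 0.984, 0.024], [0.984, -0.178, -0.008], [-0.003, 0.025, -1.0]]
wrist_force: [0.2, -0.9, 0.7]
opening: 0.0186
```

View pics/v2.png

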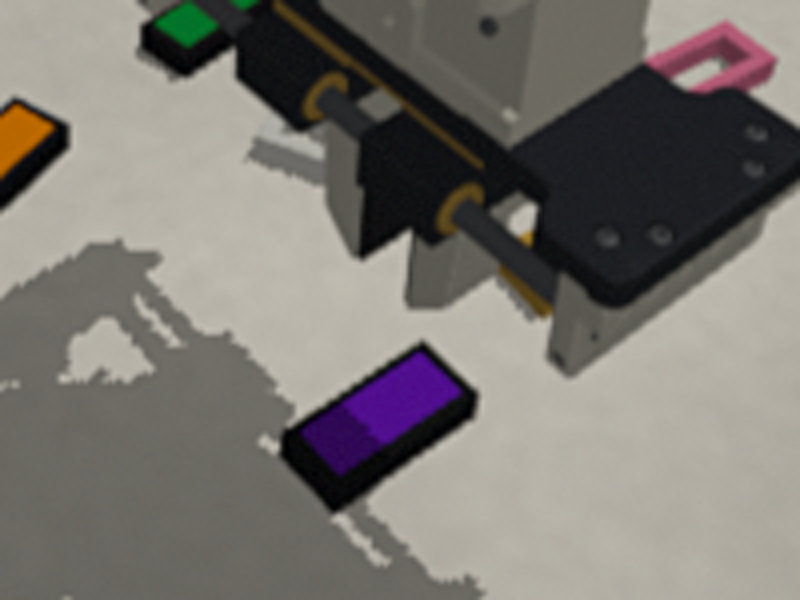

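Run:
```python
from h import *
o=status.get_obs(); e=o["eef_pos"];T=o["tool_rot"]; print(o["joint_pos"])
for v in("side","top"):
    q=grab_frame(v)
    for nm,X in(("tcp",e),("f+",e+T[:,0]*.0094),("f-",e-T[:,0]*.0094),("filter",np.array([.472,-.262,.014]))):
        c=np.array(q["R"])@X+np.ravel(q["t"]); u=np.array(q["mtx"])@c; u=u[:2]/u[2]; print(v,nm,u, ((u-[250,240])*4) if v=="side" else "")
    H=hsv(q); vio=(H[...,0]>120)&(H[...,0]<150)&(H[...,1]>120)
    if v=="side": print(rect(q,win(vio,(310,300,385,375)),.014))
    if v=="top": save({"img":cv2.resize(q["img"][180:300,330:490],(800,600),interpolation=cv2.INTER_CUBIC)},"v3.png")
```

```text
[-0.6535  0.5127  1.6877  0.0108  0.9196 -2.0513]
side tcp [349.2256 319.4219] [396.9024 317.6876]
side f+ [344.0715 314.663 ] [376.2859 298.652 ]
side f- [354.4975 324.2895] [417.99  337.158]
side filter [345.3783 342.498 ] [381.5133 409.9921]
ctr mm (471.4,-261.4) size 56.8x22.6 long-axis deg -10.9
top tcp [394.2072 252.0914] 
top f+ [389.7114 251.1452] 
top f- [398.7038 253.0378] 
top filter [388.5104 251.9635]
```

View pics/v3.png

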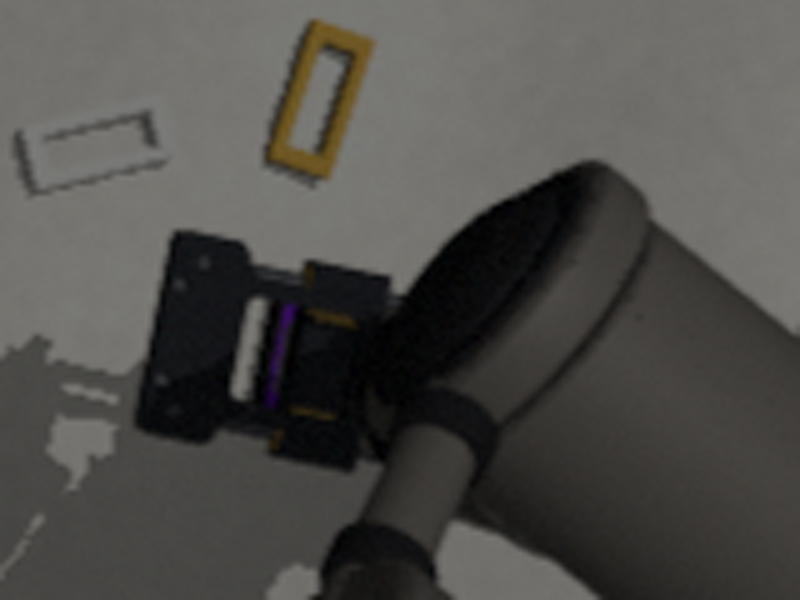

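The fingers closed past the 28 mm width, so they missed. The visible tips sit about 10 px above the projected TCP. I'll raise the gripper clear and look at the whole thing with the TCP overlaid.

```bash
python3 -m jog '[[[0,0,1,0,0],[0,0,0.7,0,0],[0,0,0,0,0],[0,0,0,0,0]]]'
python3 - <<'E'
from h import *
q=grab_frame("side"); o=status.get_obs(); e=o["eef_pos"];T=o["tool_rot"]
im=cv2.resize(q["img"][180:360,230:470],(800,600),interpolation=cv2.INTER_CUBIC); s=800/240
def pr(X):
    c=np.array(q["R"])@X+np.ravel(q["t"]); u=np.array(q["mtx"])@c; return tuple(int(v) for v in (u[:2]/u[2]-[230,180])*s)
for X,c in((e,(255,0,0)),(e-T[:,2]*.0188,(0,255,0)),(e-T[:,2]*.0658,(0,255,255))): cv2.circle(im,pr(X),4,c,-1); print(pr(X))
cv2.line(im,pr(e+T[:,0]*.046),pr(e-T[:,0]*.046),(255,255,0),1)
save({"img":im},"v4.png"); print(o["opening"],e)
E
```

```text
time: 7.02
eef_pos: [0.4699, -0.2601, 0.1061]
tool_rot: [[0.179, 0.984, 0.013], [0.984, -0.179, 0.001], [0.003, 0.013, -1.0]]
wrist_force: [0.1, 0.2, 0.1]
opening: 0.0004
(398, 383)
(402, 346)
(414, 248)
0.0006629624123437436 [ 0.4699 -0.26    0.1061]
```

View pics/v4.png

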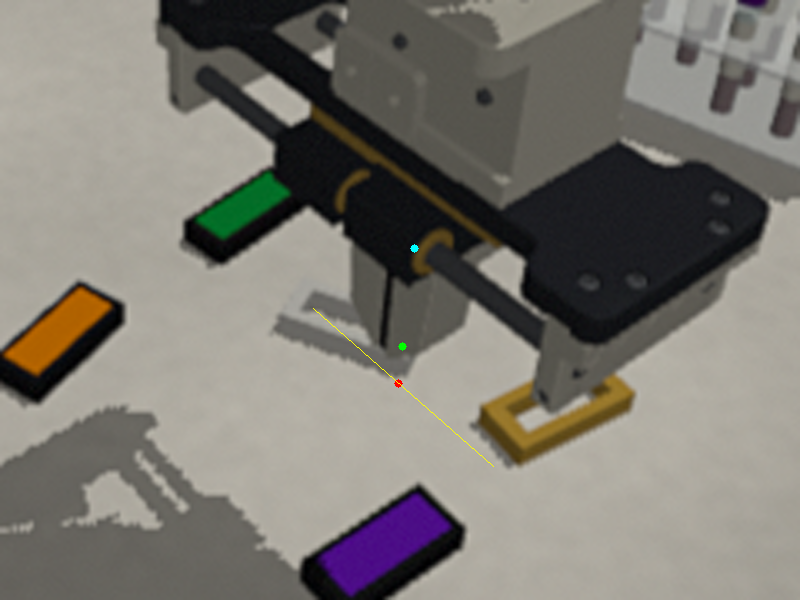

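The shut fingertips show at about (395,355), while the TCP projects to (398,383). So the real tips look 15–20 mm above the nominal TCP. I'll go lower, in small steps, watching the force.

```bash
python3 -m jog '[[[0.07,-0.07,-0.9,0,50],[0,0,-0.9,0,50],[0,0,-0.9,0,50],[0,0,-0.4,0,50],[0,0,-0.2,0,50],[0,0,0,0,50]]]'
python3 - <<'E'
from h import *
q=grab_frame("side"); o=status.get_obs(); e=o["eef_pos"];T=o["tool_rot"]
im=cv2.resize(q["img"][240:390,250:450],(800,600),interpolation=cv2.INTER_CUBIC); s=4
def pr(X):
    c=np.array(q["R"])@X+np.ravel(q["t"]); u=np.array(q["mtx"])@c; return tuple(int(v) for v in (u[:2]/u[2]-[250,240])*s)
for X,c in((e,(255,0,0)),(e-T[:,2]*.0188,(0,255,0))): cv2.circle(im,pr(X),4,c,-1); print(pr(X))
save({"img":im},"v5.png"); print(o["opening"],e,o["wrist_force"])
E
```

```text
time: 7.82
eef_pos: [0.4705, -0.2611, 0.0006]
tool_rot: [[0.179, 0.984, 0.009], [0.984, -0.179, 0.004], [0.006, 0.008, -1.0]]
wrist_force: [0.5, -1.0, -0.1]
opening: 0.0456
(374, 434)
(378, 400)
0.04548854205156222 [ 0.4708 -0.2613  0.001 ] [-0.5185  0.5153  0.7568]
```

View pics/v5.png

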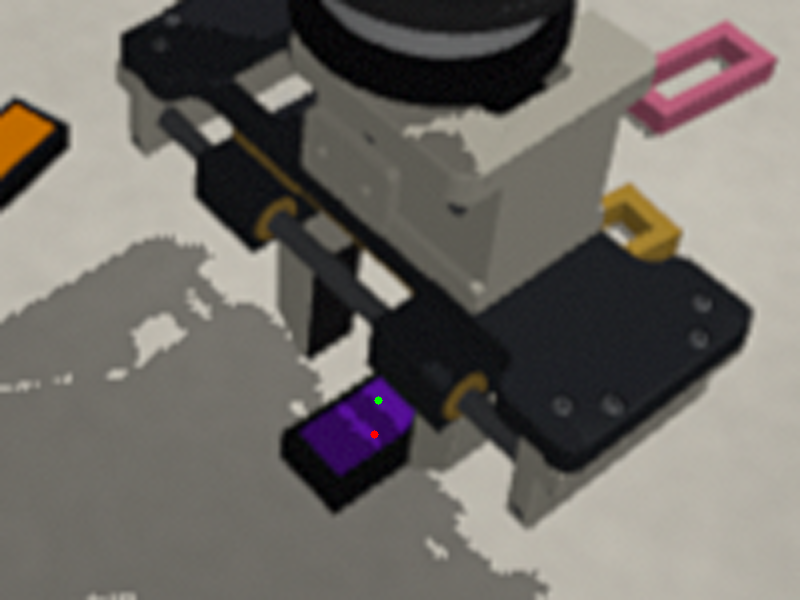

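The tips hover about at the filter's top, and straddle it correctly. I'll lower by ~10 mm more and close.

```bash
python3 -m jog '[[[0.05,0,-0.15,0,50],[0,0,-0.15,0,50],[0,0,-0.05,0,50],[0,0,0,0,50]]]'; python3 -m jog '[[[0,0,0,0,15],[0,0,0,0,15],[0,0,0,0,15],[0,0,0,0,15]]]' 15
```

```text
time: 8.38
eef_pos: [0.4735, -0.262, -0.0084]
tool_rot: [[0.179, 0.984, 0.013], [0.984, -0.179, 0.001], [0.004, 0.012, -1.0]]
wrist_force: [-0.6, -1.0, 0.3]
opening: 0.0458
time: 8.88
eef_pos: [0.4736, -0.2622, -0.0081]
tool_rot: [[0.179, 0.984, 0.013], [0.984, -0.179, 0.001], [0.003, 0.012, -1.0]]
wrist_force: [0.3, 0.3, 0.2]
opening: 0.0152
```

Still missed, so the offset exceeds 22 mm, which matches my corner estimate of ~24 mm. Lower again, in small steps.

```bash
python3 -m jog '[[[0,0,0,0,50],[0,0,0,0,50],[0,0,0,0,50],[0,0,-0.12,0,50],[0,0,-0.12,0,50],[0,0,-0.08,0,50],[0,0,0,0,50]]]'; python3 -m jog '[[[0,0,0,0,15],[0,0,0,0,15],[0,0,0,0,15],[0,0,0,0,15]]]' 15
```

```text
time: 9.75
eef_pos: [0.4734, -0.262, -0.0187]
tool_rot: [[0.179, 0.984, 0.012], [0.984, -0.179, 0.001], [0.004, 0.012, -1.0]]
wrist_force: [0.4, -0.5, -0.0]
opening: 0.0458
time: 10.25
eef_pos: [0.4735, -0.262, -0.0186]
tool_rot: [[0.179, 0.984, 0.013], [0.984, -0.179, 0.001], [0.003, 0.012, -1.0]]
wrist_force: [-0.3, -0.6, 0.1]
opening: 0.028
```

Gripped at 28.0 mm. Next I lift, then measure from the picture how the filter hangs relative to the TCP.

```bash
python3 -m jog '[[[0,0,0.3,0,15],[0,0,0.7,0,15],[0,0,1,0,15],[0,0,1,0,15],[0,0,0,0,15]]]' 20
python3 - <<'E'
from h import *
q=grab_frame("side"); o=status.get_obs(); e=o["eef_pos"];T=o["tool_rot"]
im=cv2.resize(q["img"][180:360,230:470],(800,600),interpolation=cv2.INTER_CUBIC); s=800/240
for X,c in((e,(255,0,0)),(e-T[:,2]*.0188,(0,255,0))):
    v=np.array(q["R"])@X+np.ravel(q["t"]); u=np.array(q["mtx"])@v; u=(u[:2]/u[2]-[230,180])*s; cv2.circle(im,tuple(u.astype(int).tolist()),4,c,-1)
save({"img":im},"v6.png"); print(o["opening"],e)
H=hsv(q); vio=(H[...,0]>120)&(H[...,0]<150)&(H[...,1]>120); vio=win(vio,(280,250,385,350))
for z in(.08,.09,.1): print(z,rect(q,vio,z))
r=finder.tip_of(q,"filter"); print([(a["score"],a["pixel"]) for a in r])
E
```

```text
time: 10.88
eef_pos: [0.4733, -0.2619, 0.076]
tool_rot: [[0.179, 0.984, 0.013], [0.984, -0.179, 0.001], [0.003, 0.013, -1.0]]
wrist_force: [0.3, 0.7, -1.5]
opening: 0.0275
0.027674382197840786 [ 0.4725 -0.2613  0.0746]
0.08 ctr mm (485.4,-246.0) size 41.6x24.0 long-axis deg -9.0
0.09 ctr mm (477.6,-250.7) size 40.6x23.4 long-axis deg -9.0
0.1 ctr mm (469.8,-255.4) size 39.6x22.9 long-axis deg -9.0
[(0.85, [346.8, 296.9])]
```

View pics/v6.png

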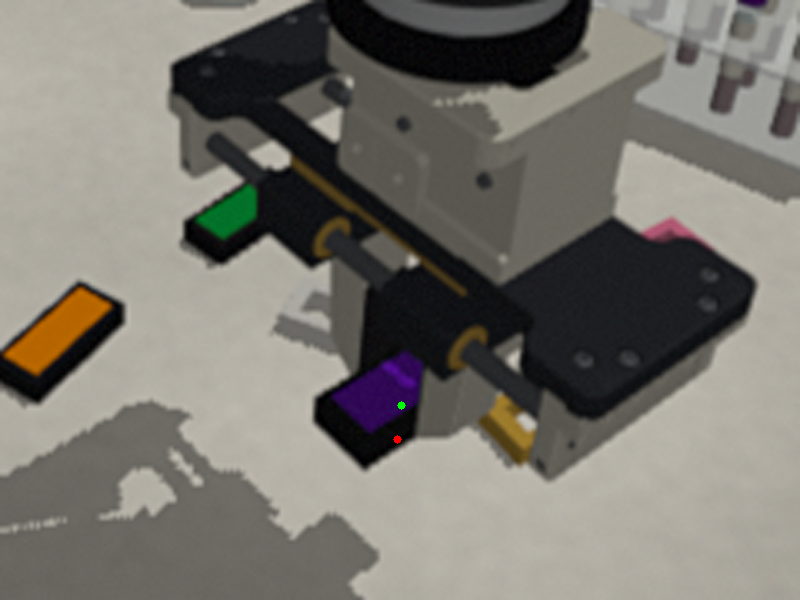

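The filter hangs level in the jaws, with its violet side up. Carry it to the barrel.

```bash
python3 -m jog '[[[0.1,0.6,0.6,0.3,15],[0.1,1,0,0,15],[0.1,1,0,0,15],[0.1,1,0,0,15],[0.1,1,0,0,15],[0.1,1,0,0,15],[0.1,1,0,0,15],[0.1,1,0,0,15],[0.1,1,0,0,15],[0.1,1,0,0,15],[0.1,1,0,0,15],[0.1,1,0,0,15],[0,1,0,0,15],[0,1,0,0,15],[0,0.8,0,0,15],[0,0,0,0,15]]]'
```

```text
time: 12.98
eef_pos: [0.4979, 0.2024, 0.0939]
tool_rot: [[0.121, 0.993, -0.006], [0.993, -0.121, 0.011], [0.011, -0.008, -1.0]]
wrist_force: [-1.2, -0.3, -0.7]
opening: 0.0274
```

```bash
python3 -m jog '[[[0.4,-0.4,-0.5,-0.25,15],[0,0,-0.5,0,15],[0,0,0,0,15],[0,0,0,0,15]]]'
python3 - <<'E'
from h import *
q=grab_frame("side"); o=status.get_obs(); e=o["eef_pos"]; print(e)
save({"img":cv2.resize(q["img"][110:245,80:260],(800,600),interpolation=cv2.INTER_CUBIC)},"v7.png")
for r in finder.cut_out(q,"filter"): print(r["score"],r["extent"],rect(q,r["mask"],e[2]+.0186+.014))
for r in finder.tip_of(q,"filter"): print(r["score"],atz(q,r["pixel"],e[2]+.0186))
E
```

```text
time: 13.48
eef_pos: [0.5096, 0.1873, 0.0609]
tool_rot: [[0.15, 0.989, -0.009], [0.989, -0.15, 0.01], [0.009, -0.011, -1.0]]
wrist_force: [-0.1, -0.1, -0.1]
opening: 0.0276
[0.5095 0.1873 0.0609]
0.54 [143.3, 156.8, 180.7, 176.0] ctr mm (483.8,177.8) size 52.6x29.3 long-axis deg 66.5
0.56 [0.5104 0.1966 0.0795]
```

View pics/v7.png

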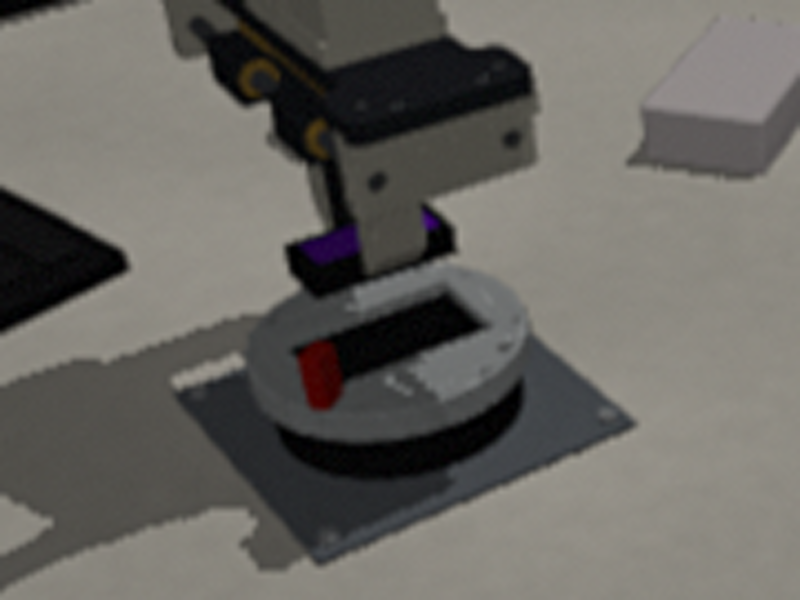

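The filter sits lengthwise over the slot, level. I'll nudge +2.5 mm in y and descend slowly to just above the ring.

```bash
python3 -m jog '[[[0,0.08,-0.5,0,15],[0,0,-0.5,0,15],[0,0,-0.15,0,15],[0,0,0,0,15]]]'
```

```text
time: 14.12
eef_pos: [0.5093, 0.1906, 0.0243]
tool_rot: [[0.149, 0.989, -0.008], [0.989, -0.149, 0.011], [0.009, -0.01, -1.0]]
wrist_force: [-0.6, -0.9, -0.0]
opening: 0.0278
```

```bash
python3 -m jog '[[[0,0,-0.06,0,15],[0,0,0,0,15]]]'; python3 -m jog '[[[0,0,-0.06,0,15],[0,0,0,0,15]]]'
```

```text
time: 14.38
eef_pos: [0.5096, 0.1906, 0.0227]
tool_rot: [[0.149, 0.989, -0.008], [0.989, -0.149, 0.011], [0.009, -0.009, -1.0]]
wrist_force: [-0.7, -0.6, -0.2]
opening: 0.0276
time: 14.62
eef_pos: [0.51, 0.1907, 0.0212]
tool_rot: [[0.149, 0.989, -0.007], [0.989, -0.149, 0.011], [0.01, -0.008, -1.0]]
wrist_force: [0.5, -0.3, -1.0]
opening: 0.0277
```

```bash
for i in 1 2; do python3 -m jog '[[[0,0,-0.07,0,15],[0,0,0,0,15]]]' | grep -E "eef|force"; done
```

```text
eef_pos: [0.51, 0.1907, 0.0192]
wrist_force: [0.8, 0.9, -2.2]
eef_pos: [0.51, 0.1907, 0.0169]
wrist_force: [0.1, 1.1, -0.7]
```

```bash
for i in 1; do python3 -m jog '[[[0,0,-0.07,0,15],[0,0,0,0,15]]]' | grep -E "eef|force"; done
```

```text
eef_pos: [0.51, 0.1907, 0.0146]
wrist_force: [0.4, 0.6, -0.5]
```

```bash
python3 -m jog '[[[0,0,0,0,45],[0,0,0,0,45],[0,0,0,0,45]]]' ; python3 -m jog '[[[0,0,0.8,0,45],[0,0,1,0,50],[0,0,0.7,0,50],[0,0,0,0,50],[0,-1,0,0,50],[0,-1,0,0,50],[0,-1,0,0,50],[0,-1,0,0,50],[0,-1,0,0,50],[0,0,0,0,50]]]'
python3 - <<'E'
from h import *
p=grab_frame("top");q=grab_frame("side")
im=np.hstack([cv2.resize(p["img"][180:280,130:230],(400,400),interpolation=cv2.INTER_CUBIC),cv2.resize(q["img"][150:250,110:210],(400,400),interpolation=cv2.INTER_CUBIC)])
save({"img":im},"v8.png")
H=hsv(p); vio=win((H[...,0]>115)&(H[...,0]<155)&(H[...,1]>100),(150,200,205,255)); print(vio.sum(), rect(p,vio,.02) if vio.sum() else "")
dark=win(H[...,2]<45,(160,205,195,250)); print("slot",rect(p,dark|vio,.0425))
E
```

```text
time: 15.75
eef_pos: [0.5105, 0.1912, 0.0159]
tool_rot: [[0.149, 0.989, -0.005], [0.989, -0.149, 0.012], [0.011, -0.007, -1.0]]
wrist_force: [-1.8, -0.3, 5.4]
opening: 0.0396
time: 17.0
eef_pos: [0.5067, 0.0367, 0.0867]
tool_rot: [[0.147, 0.989, -0.013], [0.989, -0.147, 0.011], [0.009, -0.015, -1.0]]
wrist_force: [1.4, 0.8, 0.3]
opening: 0.0458
145 ctr mm (509.9,198.4) size 56.0x16.1 long-axis deg 7.9
slot ctr mm (512.5,184.9) size 92.2x64.5 long-axis deg 2.3
```

View pics/v8.png

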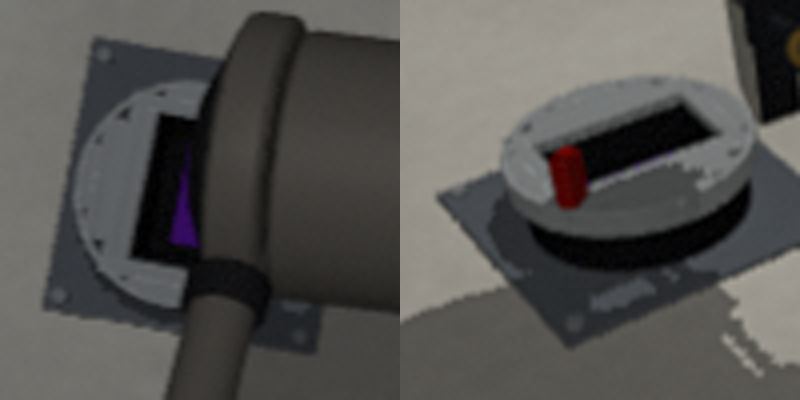

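The violet filter is lying inside the pocket: violet shows in the slot at (185,215) in the left half, and in the side view too. On to the brass spacer.

```bash
python3 -m jog '[[[0.2,-1,0,-0.8,50],[0.2,-1,0,-0.75,50],[0.2,-1,0,0,50],[0.2,-1,0,0,50],[0.3,-1,0,0,50],[0.3,-1,0,0,50],[0.3,-1,0,0,50],[0.3,-1,0,0,50],[0.3,-1,0,0,50],[0.3,-0.9,0,0,50],[0,0,0,0,50],[0,0,0,0,50]]]'
python3 - <<'E'
from h import *
p=grab_frame("top"); H=hsv(p)
vio=win((H[...,0]>115)&(H[...,0]<155)&(H[...,1]>100),(150,200,205,255)); print(vio.sum(), rect(p,vio,.02))
q=grab_frame("side");H=hsv(q); br=win((H[...,0]>15)&(H[...,0]<32)&(H[...,1]>110),(365,280,430,320)); print(br.sum(),rect(q,br,.012))
E
```

```text
time: 18.6
eef_pos: [0.5887, -0.2501, 0.0811]
tool_rot: [[0.291, 0.957, -0.017], [0.957, -0.291, 0.02], [0.014, -0.022, -1.0]]
wrist_force: [-0.3, -0.3, -0.2]
opening: 0.0458
328 ctr mm (510.1,187.3) size 57.2x26.8 long-axis deg -9.4
666 ctr mm (581.1,-273.0) size 69.9x32.5 long-axis deg -17.7
```

Violet filter verified at (510,187), yaw −9.4°, inside the limits. Descend on the spacer.

```bash
python3 -m jog '[[[-0.1,-0.7,-0.6,-0.15,50],[0,0,-0.8,0,50],[0,0,-0.8,0,50],[0,0,-0.4,0,50],[0,0,0,0,50],[0,0,0,0,50]]]'
```

```text
time: 19.45
eef_pos: [0.5839, -0.274, -0.0015]
tool_rot: [[0.308, 0.951, -0.017], [0.951, -0.307, 0.019], [0.013, -0.022, -1.0]]
wrist_force: [1.2, 0.3, 0.6]
opening: 0.0461
```

```bash
python3 -m jog '[[[0,0.07,-0.3,0,50],[0,0,-0.2,0,50],[0,0,-0.12,0,50],[0,0,0,0,50]]]';python3 -m jog '[[[0,0,0,0,20],[0,0,0,0,20],[0,0,0,0,20],[0,0,0,0,20]]]' 15
```

```text
time: 19.95
eef_pos: [0.5849, -0.2721, -0.0197]
tool_rot: [[0.307, 0.952, -0.015], [0.952, -0.307, 0.017], [0.012, -0.019, -1.0]]
wrist_force: [0.2, -0.4, 0.0]
opening: 0.0459
time: 20.45
eef_pos: [0.5851, -0.2723, -0.0192]
tool_rot: [[0.307, 0.952, -0.014], [0.952, -0.307, 0.017], [0.012, -0.018, -1.0]]
wrist_force: [0.3, 0.5, -1.1]
opening: 0.0278
```

```bash
python3 -m jog '[[[0,0,0.3,0,20],[0,0,0.7,0,20],[0,0,1,0,20],[0,0,1,0,20],[0,0,0.2,0,20],[0,0,0,0,20]]]' 20
python3 - <<'E'
from h import *
q=grab_frame("side"); o=status.get_obs(); e=o["eef_pos"]; print(e,o["opening"])
H=hsv(q); br=win((H[...,0]>15)&(H[...,0]<32)&(H[...,1]>110),(350,200,450,320)); print(br.sum(),rect(q,br,e[2]+.031))
print([(r["score"],atz(q,r["pixel"],e[2]+.0192)) for r in finder.tip_of(q,"spacer")])
E
python3 -m jog '[[[-0.2,0.6,0,0.8,20],[-0.2,1,0,0.7,20],[-0.2,1,0,0,20],[-0.2,1,0,0,20],[-0.2,1,0,0,20],[-0.2,1,0,0,20],[-0.2,1,0,0,20],[-0.2,1,0,0,20],[-0.2,1,0,0,20],[-0.2,1,0,0,20],[-0.2,1,0,0,20],[-0.2,1,0,0,20],[0,1,0,0,20],[0,1,0,0,20],[0,0.7,0,0,20],[0,0,0,0,20],[0,0,0,0,20]]]'
```

```text
time: 21.2
eef_pos: [0.5847, -0.272, 0.0809]
tool_rot: [[0.307, 0.952, -0.014], [0.952, -0.307, 0.017], [0.012, -0.018, -1.0]]
wrist_force: [-0.2, 0.4, -1.1]
opening: 0.0274
[ 0.5846 -0.272   0.0806] 0.027663491258716654
709 ctr mm (576.3,-272.2) size 65.6x34.8 long-axis deg -12.2
[(0.69, array([ 0.4817, -0.2348,  0.0998])), (0.64, array([ 0.586 , -0.2882,  0.0998])), (0.58, array([ 0.5858, -0.2747,  0.0998]))]
time: 23.42
eef_pos: [0.4964, 0.1712, 0.0588]
tool_rot: [[0.152, 0.987, -0.053], [0.988, -0.151, 0.021], [0.012, -0.056, -0.998]]
wrist_force: [0.3, 0.0, -1.0]
opening: 0.0277
```

```bash
python3 -m jog '[[[0.45,0.6,0,0,20],[0,0,0,0,20],[0,0,0,0,20]]]'
python3 - <<'E'
from h import *
q=grab_frame("side"); o=status.get_obs(); e=o["eef_pos"]; print(e)
save({"img":cv2.resize(q["img"][110:245,80:260],(800,600),interpolation=cv2.INTER_CUBIC)},"v9.png")
E
```

```text
time: 23.8
eef_pos: [0.5093, 0.1864, 0.0577]
tool_rot: [[0.154, 0.986, -0.056], [0.988, -0.153, 0.019], [0.011, -0.059, -0.998]]
wrist_force: [-0.2, 1.2, -0.1]
opening: 0.0278
[0.5094 0.1865 0.0578]
```

View pics/v9.png

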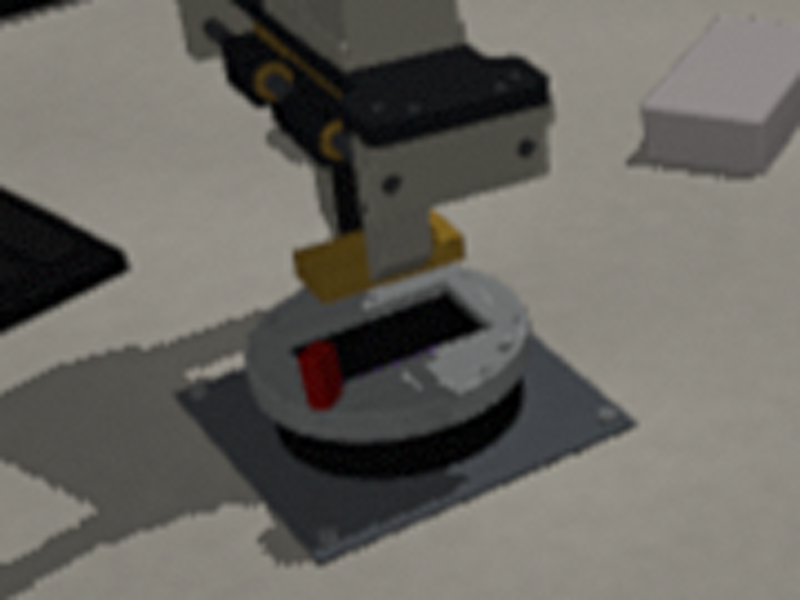

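The spacer is aligned lengthwise above the slot. Descend and release a little higher than before.

```bash
python3 -m jog '[[[0.05,0.1,-0.4,0,20],[0,0,-0.4,0,20],[0,0,-0.3,0,20],[0,0,0,0,20],[0,0,0,0,20]]]'
```

```text
time: 24.48
eef_pos: [0.5098, 0.1884, 0.0216]
tool_rot: [[0.155, 0.986, -0.058], [0.988, -0.155, 0.019], [0.01, -0.06, -0.998]]
wrist_force: [0.7, 0.7, -0.1]
opening: 0.0277
```

```bash
python3 -m jog '[[[0,0,-0.08,0,20],[0,0,0,0,20]]]';python3 -m jog '[[[0,0,0,0,40],[0,0,0,0,40],[0,0,0,0,40]]]'; python3 -m jog '[[[0,0,0.8,0,40],[0,0,1,0,40],[0,0,1,0,40],[0,-1,0,0,0],[0,-1,0,0,0],[0,-1,0,0,0],[0,-1,0,0,0],[0,-1,0,0,0],[0,-1,0,0,0],[0,-1,0,0,0],[0,-1,0,0,0],[0,0,0,0,0]]]'
python3 - <<'E'
from h import *
p=grab_frame("top");q=grab_frame("side")
im=np.hstack([cv2.resize(p["img"][180:280,130:230],(400,400),interpolation=cv2.INTER_CUBIC),cv2.resize(q["img"][150:250,110:210],(400,400),interpolation=cv2.INTER_CUBIC)])
save({"img":im},"v10.png")
H=hsv(p); br=win((H[...,0]>15)&(H[...,0]<32)&(H[...,1]>110),(150,200,205,255)); print(br.sum(), rect(p,br,.032) if br.sum() else "")
E
```

```text
time: 24.72
eef_pos: [0.5102, 0.1885, 0.0196]
tool_rot: [[0.155, 0.986, -0.057], [0.988, -0.154, 0.019], [0.01, -0.06, -0.998]]
wrist_force: [-0.3, -0.3, -0.7]
opening: 0.0275
time: 25.1
eef_pos: [0.5106, 0.1886, 0.0202]
tool_rot: [[0.155, 0.986, -0.056], [0.988, -0.154, 0.019], [0.011, -0.058, -0.998]]
wrist_force: [0.4, -0.6, 0.4]
opening: 0.0366
time: 26.6
eef_pos: [0.5102, -0.0584, 0.1081]
tool_rot: [[0.154, 0.987, -0.053], [0.988, -0.153, 0.019], [0.011, -0.055, -0.998]]
wrist_force: [-0.1, -0.4, 0.6]
opening: 0.0004
324 ctr mm (512.6,185.8) size 67.4x33.2 long-axis deg -8.9
```

View pics/v10.png

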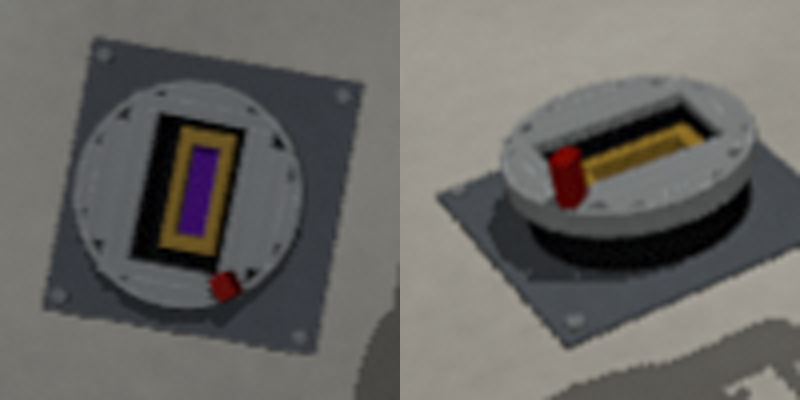

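Both parts are in: brass frame at (200,190) in the left half, with violet showing through its window, and flat in the side view. Now I place the shut fingers behind the handle (its −y side), with the jaw axis along the turning tangent.

```bash
python3 -m jog '[[[-0.15,0.8,0,0.8,0],[-0.15,0.8,0,0.8,0],[-0.15,0.8,0,0.8,0],[-0.15,0.8,0,0.8,0],[-0.15,0.8,0,0.8,0],[-0.15,0.8,0,0.8,0],[-0.1,0.8,0,0.7,0],[-0.1,0.7,0,0.7,0],[0,0,0,0,0],[0,0,0,0,0]]]'
```

```text
time: 27.95
eef_pos: [0.4721, 0.1496, 0.1084]
tool_rot: [[-0.505, 0.861, -0.055], [0.863, 0.505, -0.016], [0.014, -0.055, -0.998]]
wrist_force: [0.5, 1.0, -0.1]
opening: 0.0003
```

```bash
python3 -m jog '[[[0.17,-0.35,0,0,0],[0,0,-0.7,0,0],[0,0,-0.7,0,0],[0,0,-0.6,0,0],[0,0,-0.3,0,0],[0,0,0,0,0],[0,0,0,0,0]]]'
python3 - <<'E'
from h import *
q=grab_frame("side"); save({"img":cv2.resize(q["img"][110:245,80:260],(800,600),interpolation=cv2.INTER_CUBIC)},"v11.png")
E
```

```text
time: 28.82
eef_pos: [0.4809, 0.1322, 0.0388]
tool_rot: [[-0.497, 0.866, -0.051], [0.868, 0.497, -0.016], [0.012, -0.053, -0.999]]
wrist_force: [0.1, -0.1, 0.0]
opening: 0.0003
```

View pics/v11.png

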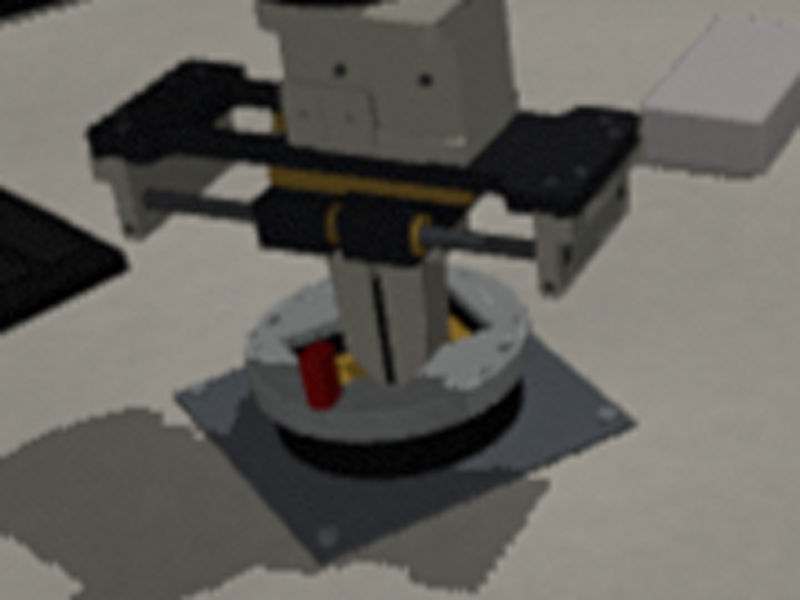

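The fingers stand to the right of the red handle at (320,375), clear of it, at handle height. I'll lower a little and compute waypoints for the push.

```bash
python3 -m jog '[[[-0.2,0.35,-0.35,0,0],[0,0,0,0,0],[0,0,0,0,0]]]'
python3 - <<'E'
import numpy as np
b=np.array([510.2,190]);y0=np.radians(-8.5)
for s in (15,):
  for f in np.arange(0,1.31,.1047):
    th=np.pi+.65-f+y0; P=b+53*np.array([np.cos(th),np.sin(th)]); t=np.array([np.sin(th),-np.cos(th)])
    C=P-s*t; print("%.2f"%f,"P",P.round(1),"C",C.round(1),"jaw %.1f"%np.degrees(np.arctan2(t[1],t[0])))
E
```

```text
time: 29.25
eef_pos: [0.4748, 0.144, 0.0284]
tool_rot: [[-0.498, 0.866, -0.05], [0.867, 0.498, -0.016], [0.011, -0.051, -0.999]]
wrist_force: [0.7, -0.8, -0.8]
opening: 0.0005
0.00 P [463.7 164.5] C [470.9 151.4] jaw 118.7
0.10 P [461.3 169.5] C [467.1 155.7] jaw 112.7
0.21 P [459.4 174.7] C [463.8 160.4] jaw 106.7
0.31 P [458.1 180.1] C [460.9 165.4] jaw 100.7
0.42 P [457.4 185.6] C [458.6 170.7] jaw 94.7
0.52 P [457.2 191.2] C [456.9 176.2] jaw 88.7
0.63 P [457.6 196.7] C [455.7 181.8] jaw 82.7
0.73 P [458.6 202.1] C [455.2 187.5] jaw 76.8
0.84 P [460.2 207.5] C [455.2 193.3] jaw 70.8
0.94 P [462.3 212.6] C [455.9 199. ] jaw 64.8
1.05 P [464.9 217.5] C [457.1 204.7] jaw 58.8
1.15 P [468.  222.1] C [458.9 210.1] jaw 52.8
1.26 P [471.6 226.3] C [461.3 215.4] jaw 46.8
```

```bash
python3 -m jog '[[[-0.13,0.25,0,-0.3,0],[-0.13,0.15,0,-1,0],[-0.11,0.16,0,-1,0],[-0.1,0.17,0,-1,0],[-0.08,0.18,0,-1,0],[-0.06,0.18,0,-1,0]]]'
python3 - <<'E'
from h import *
for v in("top","side"):
    p=grab_frame(v);H=hsv(p); red=win(((H[...,0]<6)|(H[...,0]>174))&(H[...,1]>150),(135,150,215,280)); print(v,red.sum(),rect(p,red,.068 if v=="top" else .055) if red.sum()>3 else "")
    print([(round(r["score"],2),atz(p,r["pixel"],.0545)) for r in finder.tip_of(p,"ring_handle")])
E
```

```text
time: 30.0
eef_pos: [0.4564, 0.1758, 0.0286]
tool_rot: [[0.05, 0.997, -0.051], [0.999, -0.049, 0.01], [0.008, -0.051, -0.999]]
wrist_force: [0.0, -1.4, -0.9]
opening: 0.0004
top 0 
[]
side 12 ctr mm (446.4,187.1) size 17.8x2.2 long-axis deg 67.9
[(0.66, array([0.458 , 0.1982, 0.0545]))]
```

The handle is moving with the finger, φ ≈ 0.6. Continue.

```bash
python3 -m jog '[[[-0.05,0.19,0,-1,0],[-0.03,0.19,0,-1,0],[-0.01,0.19,0,-1,0],[0.01,0.19,0,-1,0]]]'
python3 - <<'E'
from h import *
for v in("side",):
    p=grab_frame(v);H=hsv(p); red=win(((H[...,0]<6)|(H[...,0]>174))&(H[...,1]>150),(125,140,215,280)); print(v,red.sum(),rect(p,red,.055) if red.sum()>3 else "")
    print([(round(r["score"],2),atz(p,r["pixel"],.0545)) for r in finder.tip_of(p,"ring_handle")])
E
```

```text
time: 30.7
eef_pos: [0.4542, 0.1976, 0.0286]
tool_rot: [[0.451, 0.892, -0.043], [0.893, -0.45, 0.029], [0.006, -0.051, -0.999]]
wrist_force: [-0.1, -1.2, -0.1]
opening: 0.0005
side 2 
[(0.68, array([0.4926, 0.1512, 0.0545])), (0.58, array([0.4544, 0.2069, 0.0545]))]
```

```bash
python3 -m jog '[[[0.03,0.19,0,-1,0],[0.05,0.18,0,-1,0]]]'; python3 -m jog '[[[0.03,0.06,0,-0.3,0],[0.03,0.06,0,-0.3,0]]]'
```

```text
time: 31.05
eef_pos: [0.4563, 0.2082, 0.0285]
tool_rot: [[0.623, 0.782, -0.037], [0.782, -0.622, 0.036], [0.006, -0.052, -0.999]]
wrist_force: [-1.1, -1.2, -0.6]
opening: 0.0004
time: 31.3
eef_pos: [0.4576, 0.2115, 0.0283]
tool_rot: [[0.668, 0.743, -0.036], [0.744, -0.667, 0.038], [0.005, -0.052, -0.999]]
wrist_force: [-1.4, 0.0, 0.2]
opening: 0.0004
```

```bash
for i in 1 2 3; do python3 -m jog '[[[0.06,0.08,0,-0.3,0],[0,0,0,0,0]]]' | grep -E "eef|force"; done
```

```text
eef_pos: [0.4583, 0.2133, 0.028]
wrist_force: [-2.8, -2.2, 0.8]
eef_pos: [0.4577, 0.2139, 0.0278]
wrist_force: [-2.2, -3.7, 2.7]
eef_pos: [0.4572, 0.2143, 0.0279]
wrist_force: [-3.6, -4.5, 4.3]
```

Force is rising and the motion has stalled: that is the stop. I'll back off, lift clear, and verify.

```bash
python3 -m jog '[[[-0.3,-0.3,0,0,0],[-0.3,-0.3,0.2,0,0],[0,0,1,0,0],[0,0,1,0,0],[0,-1,0.5,0,0],[0,-1,0,0,0],[0,-1,0,0,0],[0,-1,0,0,0],[0,-1,0,0,0],[0,-1,0,0,0],[0,-1,0,0,0],[0,-1,0,0,0],[0,-1,0,0,0],[0,0,0,0,0]]]'
python3 - <<'E'
from h import *
p=grab_frame("top");q=grab_frame("side")
im=np.hstack([cv2.resize(p["img"][180:280,130:230],(400,400),interpolation=cv2.INTER_CUBIC),cv2.resize(q["img"][150:250,110:210],(400,400),interpolation=cv2.INTER_CUBIC)])
save({"img":im},"v12.png")
H=hsv(p); red=win(((H[...,0]<6)|(H[...,0]>174))&(H[...,1]>150),(140,190,215,270)); print(red.sum(),rect(p,red,.066))
r=atz(p,np.argwhere(red)[:,::-1].mean(0),.066)[:2]*1e3-[510.2,190]; print("joint",np.pi+.65+np.radians(-8.5)-np.arctan2(r[1],r[0])%(2*np.pi), np.hypot(*r))
br=win((H[...,0]>15)&(H[...,0]<32)&(H[...,1]>110),(150,200,205,255)); print(br.sum(), rect(p,br,.032))
E
```

```text
time: 33.8
eef_pos: [0.438, -0.0851, 0.1181]
tool_rot: [[0.736, 0.677, -0.023], [0.677, -0.735, 0.036], [0.007, -0.042, -0.999]]
wrist_force: [-0.4, 0.3, -0.3]
opening: 0.0003
43 ctr mm (473.8,224.5) size 15.6x11.6 long-axis deg -42.9
joint 1.253167414386473 50.12277977087366
190 ctr mm (510.3,197.6) size 46.4x14.7 long-axis deg 2.5
```

View pics/v12.png

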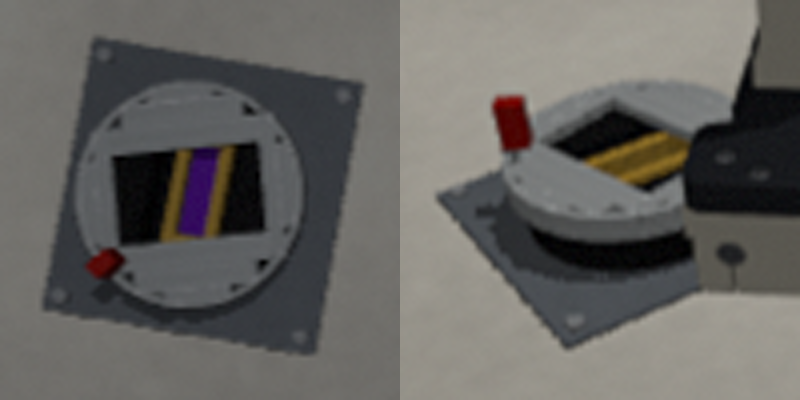

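The ring has turned to about 1.25 rad. Its slot lies across the parts and the violet and brass are centred under it. The arm is clear, so I'll hand in.

```bash
python3 -c "
from rig import order; print(order.job_done())"
```

```text
the job is handed in; nothing more can be done
None
```

I dropped the violet filter into the pocket window up, put the brass spacer on top of it, then pushed the ring clockwise by its handle until it stalled. I handed the job in at about 34 s; no verdict was reported.

**Last checks**
- **Ring:** about 1.25 rad from the top view (needed above 1.13). The push force climbed to about 7 N and motion stopped, which fits the stop.
- **Filter and spacer:** the filter measured (510, 187) mm and the spacer about (512, 186) mm, both taken before the ring was turned. I put the barrel's axis at about (510, 190) mm, so both are well inside 15 mm. The spacer looked flat in both views, and in the last top view both parts show through the ring's slot.
- **Arm:** well clear of everything, with wrist force near zero.

**What disagreed or went wrong**
- **Fingertip height:** the real fingertips sit about 25 mm above the reported TCP. The first two grasps of the filter closed on air until I went lower.
- **Releasing the filter:** the fingers touched the ring with about 5 N, so I released the spacer a little higher.
- **Tool tilt:** the tool drifted about 3° during the moves. The spacer still settled flat.
- **Pictures:** I viewed 15, against a budget of 10.

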